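# Fit a printer guide rod through its two bushings

### The arm

A 6-joint arm with a two-finger parallel gripper is mounted at the origin on the work surface. World frame = base frame: x ahead of the robot, y to its left, z up, the work surface at z = 0. Lengths are in m, angles in rad, forces in N, time in s.
With the tool pointing down it reaches from about 0.35 to 0.95 m from the base axis. Payload 17.4 kg.
Tool frame: the origin (TCP) lies midway between the tips of the shut fingers; the grasp point (between the pads) lies behind it (bot.grip_point_offset is the x of the grasp point in the tool frame, in m); x points along the fingers, y is the direction in which the jaws open and shut, and the axes are right-handed (so a half turn about x gives the same grasp; the last joint's range is limited). The gripper opens to 93 mm and grips with 3 to 60 N. Pads are 15 mm wide; open, the fingers measure 128 mm over their backs; the gripper's body (75 mm by 188 mm) begins 65 mm behind the grasp point.
Start: joints at [-1.173, 0.116, 1.442, -0, 1.584, -0.038], TCP at [0.285, -0.612, 0.219] pointing down, gripper open.
Joint ranges: [-2.83, 2.83], [-0.83, 2.19], [0.07, 2.5], [-1.14, 4.28], [0.01, 3], [-2.97, 2.97]. Speed limits (rad/s): [1.89, 1.89, 2.22, 3.14, 3.14, 3.14].

### API

Orientations are given as a unit quaternion [x, y, z, w].
In Python, from cell import bot gives the robot as it stands. Calls block until the motion is done:
- bot.goto(position, orientation): joint-space move of the TCP to a pose.
- bot.movel(position, frame=None, v=0.15, threshold=None): straight line of the TCP; frame=None keeps the orientation; v is the mean speed in m/s. With threshold (N) it stops when the force on the tool has changed by that much, and returns True; else False.
- bot.move_j(angles): joint-space move.
- bot.move_gripper(opening, strength=None): opening from 0.0 (shut) to 1.0 (fully open); strength is the grip in N (None keeps the last); returns when the fingers have stopped.
- bot.dwell(seconds).
- bot.ik(position, orientation): joint angles nearest the present ones, or None.
- bot.get_state(): the state.
- bot.get_image(name): name is "side" or "top"; returns a dict with "img" (420x560x3 uint8, blue, green, red), "K" (3x3 intrinsics, pixels), "dist" ([k1, k2, p1, p2, k3] as OpenCV has them; the pictures are not rectified), "pose" (4x4, takes a point from camera to world coordinates). Camera axes: x right, y up, looking along -z (the intrinsics and any distortion apply to the point x, -y, -z); pixel columns grow to the right and rows downward; lengths in m; the calibration is good to about 2 mm. A picture is of the moment at which its call begins. There is no depth.
A pose or a line that the arm cannot do raises bot.IKError and nothing moves.
- bot.job_done(): hands the job in, once; it reports no verdict.
The state is a dict: "clock": time; "joints": joint angles; "joint_vel": joint speeds; "tau": joint torques, N m; "tool_pos": TCP position; "tcp_rot": TCP orientation; "ft_force": force on the tool from outside, world axes, zero at the start; "wrist_torque": the same for the moment, N m; "opening": opening from 0.0 (shut) to 1.0 (fully open).
Only numpy, scipy, OpenCV 4.12 (cv2) and the standard library are available. Lean on these libraries where they do the work, as an engineer would, in place of code of your own. Each camera call takes 0.05 s, during which the arm holds its last target.

### The job

Draw the transport lock of the printer's Z-axis unit fully to its end stop so that it clears the bore, then take the long guide rod from the stand and thread it down through the upper bushing and on through the lower one. Finish while still holding the rod there, upright and at rest in both bushings, its lower end sticking out about 15 mm below the lower bushing's arm and hanging clear of the base plate, so that a colleague can tighten the clamps. Leave the two shorter rods and the other loose things where they are.

Things in the scene. Friction and masses are not known exactly. Their poses are not given: they have to be found in the camera images.
- unit: Fixed Z-axis end unit of a desktop 3D printer. Origin: on the bore axis at table height; z up. Base plate 90 (x) by 225 (y -70 to 155), top at z 6. A black cheek at y -52 to -44, up to z 128, carries two arms, one above the other (x -22 to 22, y -44 to 22), with vertical bores at x = y = 0. At +y a grey track block (24 wide, y 45 to 150, up to z 70) with an end stop (y 146 to 154, to z 87).
- upper_mouth (a point): Upper bushing: centre of the top rim of its brass mouth, 122 mm above the table. The mouth is a funnel 8 high, narrowing from 22 to 14 mm inside; below it the 14 mm bore goes through the upper arm (z 100 to 114). Axes as the unit's.
- lower_mouth (a point): Lower bushing: centre of the top rim of its brass mouth, 58 mm above the table, straight below upper_mouth. Same funnel (z 50 to 58) and 14 mm bore through the lower arm (z 36 to 50); beneath is only the base plate (top at z 6). Axes as the unit's.
- lock (a joint): Transport lock; slides along the unit's +y (away from the cheek) against about 2 N of friction and stays where it is left. 0 m: its steel tongue (16 wide, z 70 to 76) lies across the bore between the arms; 0.055 m: at the end stop, bore clear. Below about 0.036 m the tongue blocks the rod.
- lock_grip (a point): Point in the lock's black tab, moving with it: 13 mm below its top, midway across, 97 mm above the table, at unit y = 75 mm + joint value. The tab stands upright, 14 thick in the unit's x, 30 long in y, z 76 to 110; pinch it from above on its two x faces, which are free down to z 72.
- rod: The long plain steel rod, 12 mm diameter, 170 long, about 0.15 kg, lower end slightly bevelled. It stands loosely upright in any one of the stand's three holes, its lower end 8 mm above the table, its top at 178. Origin: centre of its lower end; z along the rod to its top.
- stand: Fixed plywood block 60 (x) by 180 (y) by 68 high with three holes of 13.4 mm, 60 deep, at y = -60, 0 and 60. Origin: centre of its underside. A rod stands in each hole; grasp the long rod closing along the stand's x, to keep clear of its neighbours.
- rod_mid: A rod of the same look, 125 long, standing in the stand; leave it. Origin: its lower end.
- rod_short: A rod of the same look, 105 long, standing in the stand; leave it. Origin: its lower end.
- motor: Square stepper motor 42 by 42 by 40 with a short shaft (62 high in all) standing beside the unit; leave it. Origin: centre of its underside.
- gear: Orange printed gear, 56 across, 20 high, lying in front of the stand; leave it. Origin: centre of its underside.
- driver: Screwdriver lying on the table; leave it.
- oil: Small white bottle, 40 diameter, 110 high, between the unit and the stand, farther from the robot; leave it.
- bracket: Orange printed L bracket 50 by 34 by 38 high, on the table before the unit; leave it.

How it is judged:
By the outcome, as a careful person would: the job done as asked, in the order asked, and still so for the second after the job is handed in, while the arm keeps its last pose, push and grip.
It also fails if it takes over 67 s, if anything falls off the work surface, if the arm or the gripper's body presses on something with over 40 N, if the wrist force passes 120 N, or if a joint passes its speed limit or range.

## Working session

There is one attempt and no reset: what is moved stays moved. The work goes in short steps, each a Python script; the robot and the scene stay as the last script left them, time stands still between calls to the robot, and variables do not carry over. Pictures are saved under pics/ and viewed, and the job is handed in when it is done.

```bash
ls; mkdir -p pics; python3 - <<'E'
from cell import bot
import cv2,numpy as np,pickle
d={}
for n in("side","top"):
    r=bot.get_image(n);cv2.imwrite(f"pics/{n}0.png",r["img"]);d[n]=r
    print(n,r["K"],r["dist"],np.round(r["pose"],4))
pickle.dump(d,open("im0.pkl","wb"))
s=bot.get_state();print(s,bot.grip_point_offset)
E
```

```text
pics
side [[505.88462358   0.         274.85995786]
 [  0.         505.88462358 203.2084315 ]
 [  0.           0.           1.        ]] [-0.01983393  0.          0.          0.          0.        ] [[-0.7897  0.4347 -0.433   0.0619]
 [-0.6134 -0.5434  0.5731  0.6723]
 [ 0.0138  0.7181  0.6958  0.8663]
 [ 0.      0.      0.      1.    ]]
top [[471.7213686    0.         281.23862757]
 [  0.         471.7213686  202.74187276]
 [  0.           0.           1.        ]] [-0.05926741  0.          0.          0.          0.        ] [[ 0.0171  0.9828 -0.1841  0.3499]
 [-0.9998  0.0148 -0.0139  0.0021]
 [-0.0109  0.1843  0.9828  1.1926]
 [ 0.      0.      0.      1.    ]]
{'clock': 0.1, 'joints': array([-1.17282952e+00,  1.16435893e-01,  1.44215391e+00, -1.22176655e-05,
        1.58397647e+00, -3.78232216e-02]), 'joint_vel': array([ 1.26076300e-03, -2.50864216e-04, -1.36441316e-03,  1.28147262e-03,
        8.12976858e-05, -1.00000344e-03]), 'tau': array([ 9.72737762e-04, -7.22893238e+01, -6.23865294e+01,  7.81393284e-02,
        2.27958430e-02, -7.31602222e-05]), 'tool_pos': array([ 0.28484765, -0.61177627,  0.2180081 ]), 'tcp_rot': array([-0.69032103, -0.15319654,  0.69045283, -0.15252077]), 'ft_force': array([ 0.04830273, -0.18037901,  0.24080995]), 'wrist_torque': array([-0.00416544, -0.0399786 ,  0.02765117]), 'opening': 0.9999718031448704} -0.0188
```

View pics/side0.png

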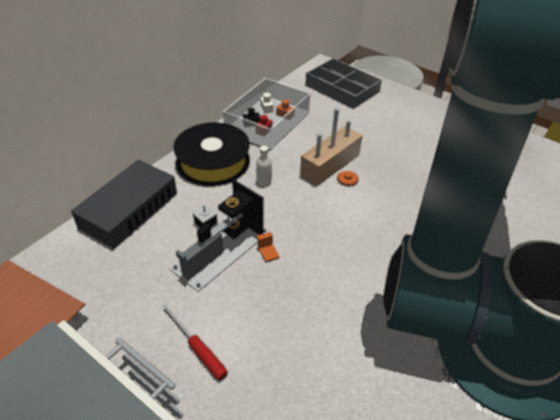

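View pics/top0.png

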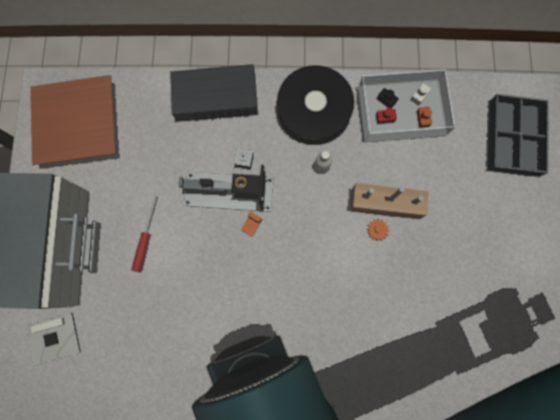

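The side view shows the unit near (225,225) and the stand near (332,155) with the long rod in the middle hole. In the top view the unit is near (228,190) and the stand near (390,200). I'll enlarge both areas.

```bash
python3 - <<'E'
import cv2,numpy as np,pickle
d=pickle.load(open("im0.pkl","rb"))
def crop(n,x,y,w,h,s,o):
    c=d[n]["img"][y:y+h,x:x+w];cv2.imwrite(o,cv2.resize(c,None,fx=s,fy=s,interpolation=cv2.INTER_CUBIC))
crop("top",170,140,110,80,7,"pics/tu.png")
crop("top",340,170,100,75,7,"pics/ts.png")
crop("side",165,175,125,95,6,"pics/su.png")
crop("side",290,100,90,90,6,"pics/ss.png")
E
```

```text
(no output)
```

View pics/tu.png

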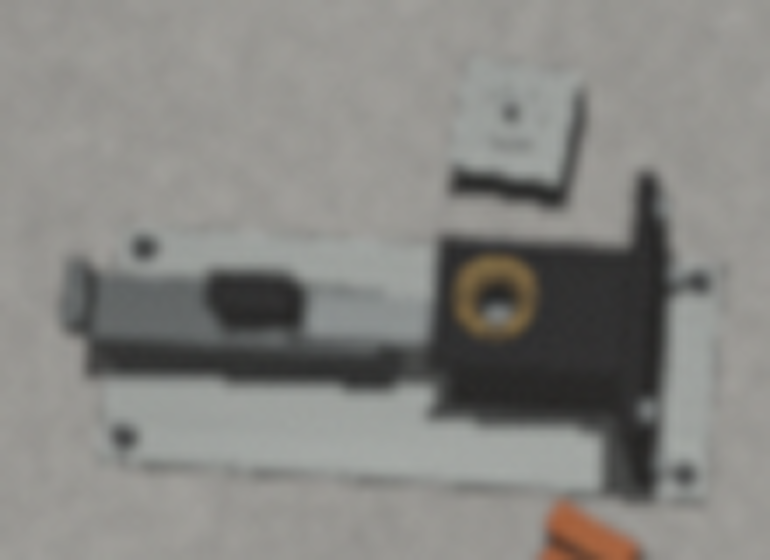

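View pics/ts.png

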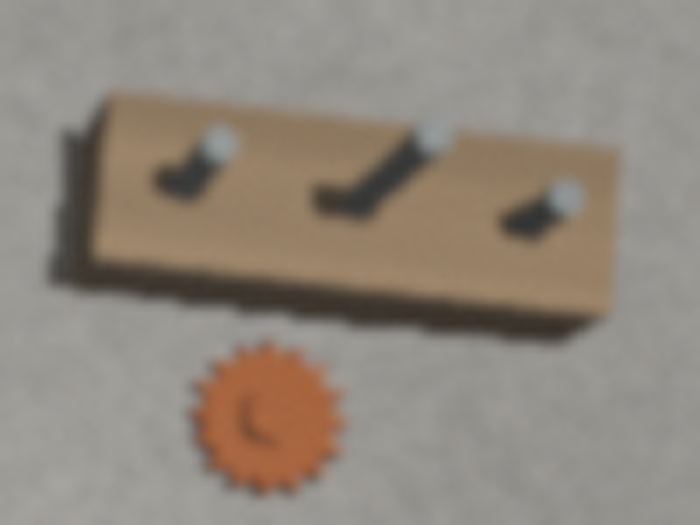

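View pics/su.png

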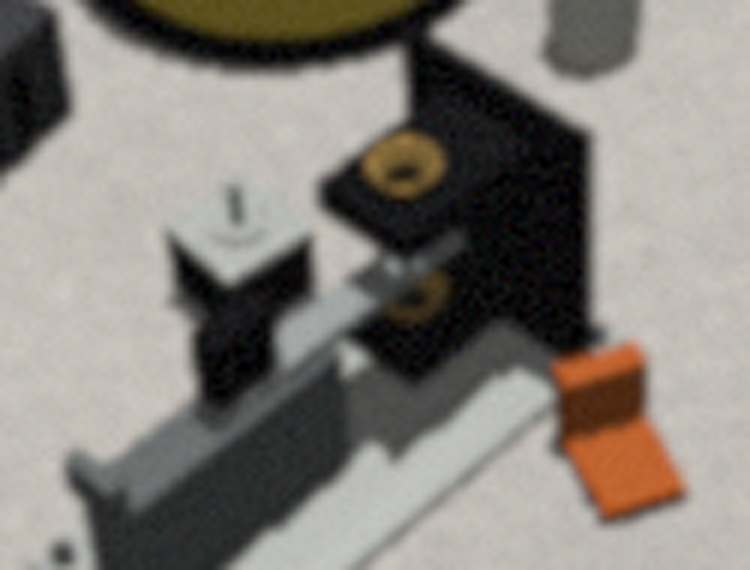

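View pics/ss.png

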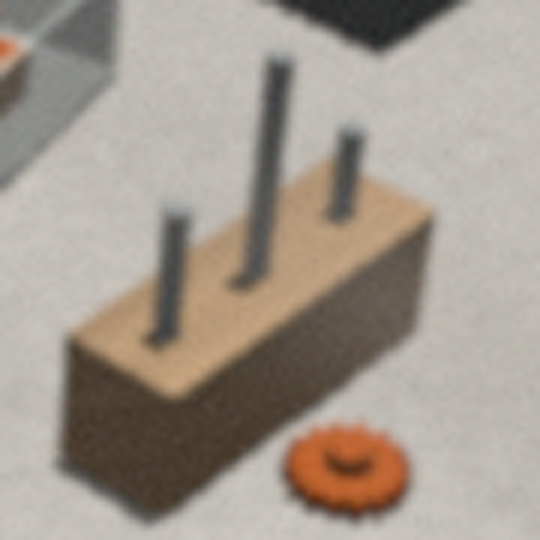

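```bash
cat > h.py <<'E'
import cv2,numpy as np,pickle
from scipy.spatial.transform import Rotation as R
def ray(r,uv):
    p=cv2.undistortPoints(np.array(uv,float).reshape(-1,1,2),r["K"],np.array(r["dist"])).reshape(-1,2)
    d=np.c_[p[:,0],-p[:,1],-np.ones(len(p))]@r["pose"][:3,:3].T
    return r["pose"][:3,3],d
def plane(r,uv,z):
    o,d=ray(r,uv);return o+d*((z-o[2])/d[:,2])[:,None]
def proj(r,P):
    P=np.atleast_2d(P);q=(P-r["pose"][:3,3])@r["pose"][:3,:3]
    return cv2.projectPoints(q*[1,-1,-1],np.zeros(3),np.zeros(3),r["K"],np.array(r["dist"]))[0].reshape(-1,2)
def tri(ra,ua,rb,ub):
    oa,da=ray(ra,ua);ob,db=ray(rb,ub);da=da[0]/np.linalg.norm(da);db=db[0]/np.linalg.norm(db)
    t=np.linalg.lstsq(np.c_[da,-db],ob-oa,rcond=None)[0]
    a=oa+da*t[0];b=ob+db*t[1];return (a+b)/2,np.linalg.norm(a-b)
def sub(img,x,y,w,h,s=4):
    return cv2.resize(img[y:y+h,x:x+w],None,fx=s,fy=s,interpolation=cv2.INTER_CUBIC)
def back(uv,x,y,s=4): return (np.array(uv,float)+.5)/s-.5+[x,y]
def comps(m,amin):
    n,l,st,c=cv2.connectedComponentsWithStats(m.astype(np.uint8))
    return [(l==i,st[i],c[i]) for i in range(1,n) if st[i][4]>=amin]
E
cat > m.py <<'E'
from h import *
d=pickle.load(open("im0.pkl","rb"));T,S=d["top"],d["side"]
def hsv(r,b): return cv2.cvtColor(sub(r["img"],*b),cv2.COLOR_BGR2HSV)
# brass
E_={}
for n,r,b in(("top",T,(225,165,40,40)),("side",S,(220,190,25,22))):
    H=hsv(r,b);m=(H[...,0]>10)&(H[...,0]<28)&(H[...,1]>90)&(H[...,2]>60)
    c=max(comps(m,50),key=lambda q:q[1][4]);cn=max(cv2.findContours(c[0].astype(np.uint8),0,2)[0],key=len)
    e=cv2.fitEllipse(cv2.convexHull(cn));E_[n]=back(e[0],*b[:2]);print(n,"brass",E_[n],np.array(e[1])/4,e[2],plane(r,E_[n],.122))
print("tri",tri(T,E_["top"],S,E_["side"]))
# stand top
for n,r,b in(("top",T,(340,170,100,60)),("side",S,(295,120,75,65))):
    H=hsv(r,b);m=((H[...,0]>6)&(H[...,0]<25)&(H[...,1]>60)&(H[...,1]<150)&(H[...,2]>110)).astype(np.uint8)
    m=cv2.morphologyEx(m,cv2.MORPH_CLOSE,np.ones((5,5)))
    c=max(comps(m,500),key=lambda q:q[1][4]);cn=max(cv2.findContours(c[0].astype(np.uint8),0,1)[0],key=len).reshape(-1,2)
    P=plane(r,back(cn,*b[:2]),.068)[:,:2]
    (cx,cy),wh,a=cv2.minAreaRect((P*1000).astype(np.float32));print(n,"stand",cx,cy,wh,a)
    cv2.imwrite(f"pics/stm_{n}.png",c[0]*255)
# rods tops
for n,r,b in(("top",T,(340,170,100,60)),):
    H=hsv(r,b);m=(H[...,1]<45)&(H[...,2]>135)
    for q in comps(m,20):
        u=back(q[2],*b[:2]);
        if q[1][4]<800: print("rodtop",u,q[1],plane(r,u,.178)[0],plane(r,u,.133)[0],plane(r,u,.113)[0])
E
python3 m.py
```

```text
top brass [240.24129391 181.88983536] [11.67652512 11.95021725] 27.576644897460938 [[0.59838656 0.11363008 0.122     ]]
side brass [231.96707821 201.82749367] [10.84204388 14.15437603] 81.5635757446289 [[0.59865808 0.11263085 0.122     ]]
tri (array([0.59802984, 0.113457  , 0.12304917]), np.float64(0.0002518292190919593))
top stand 574.0284423828125 -247.41326904296875 (179.57394409179688, 59.3598747253418) 84.11872863769531
side stand 574.9541015625 -247.54449462890625 (181.2426300048828, 63.22804641723633) 83.55992889404297
rodtop [371.38001672 189.77717391] [116  71  21  22 299] [ 0.57185755 -0.18141733  0.178     ] [ 0.58170377 -0.18955565  0.133     ] [ 0.58607987 -0.19317269  0.113     ]
rodtop [420.9076087  197.40307971] [315 102  19  22 276] [ 0.55640742 -0.29030748  0.178     ] [ 0.5655684  -0.30327533  0.133     ] [ 0.56963994 -0.30903881  0.113     ][ WARN:0@0.705] global loadsave.cpp:1063 imwrite_ Unsupported depth image for selected encoder is fallbacked to CV_8U.
```

```bash
cat > m2.py <<'E'
from h import *
d=pickle.load(open("im0.pkl","rb"));T,S=d["top"],d["side"]
g=cv2.cvtColor(T["img"],cv2.COLOR_BGR2GRAY)
# plate screws: dark blob centroids on plate
sc=[]
for x,y in((144,247),(124,437),(698,283),(684,473)):
    u=np.array([x/7+170,y/7+140]);x0,y0=np.round(u).astype(int)-4
    p=sub(g,x0,y0,9,9,8).astype(float);w=np.clip(np.median(p)-15-p,0,None)
    yy,xx=np.mgrid[:72,:72];uv=back([(w*xx).sum()/w.sum(),(w*yy).sum()/w.sum()],x0,y0,8);sc.append(plane(T,uv,.007)[0]);print(uv,sc[-1])
sc=np.array(sc)
for a,b in((2,0),(3,1)):
    v=sc[a]-sc[b];v=-v;print("unit +y dir deg",np.degrees(np.arctan2(v[1],v[0])),np.linalg.norm(v))
print("plate ctr",sc.mean(0))
# tab top
H=sub(T["img"],195,172,24,20,8);gg=cv2.cvtColor(H,cv2.COLOR_BGR2GRAY)
for th in(55,65,75):
    m=gg<th
    for q in comps(m,300):
        u=back(q[2],195,172,8);print("dark",th,u,q[1]/8.,plane(T,u,.110)[0])
u=[432/7+340-.45,137/7+170-.45];print("long rod top",u,plane(T,u,.178))
us=[290+278/6-.45,100+60/6-.45];print(plane(S,us,.178),tri(T,u,S,us))
E
python3 m2.py
```

```text
[190.01429687 175.45237884] [0.64043573 0.25696109 0.007     ]
[187.31267609 202.15245862] [0.56980554 0.26017228 0.007     ]
[268.28526697 179.93129276] [0.63129991 0.05326739 0.007     ]
[266.61393917 207.28465152] [0.55952642 0.05594598 0.007     ]
unit +y dir deg 87.43196192106271 0.20389846618194304
unit +y dir deg 87.1186217289218 0.20448481801864013
plate ctr [0.6002669  0.15658669 0.007     ]
dark 55 [206.03406359 182.78832496] [  5.25    7.875  12.5     6.75  572.   ] [0.59787419 0.19578038 0.11      ]
dark 55 [201.89889266 190.89749601] [  0.     18.5    17.875   1.5   156.625] [0.57816579 0.20464146 0.11      ]
dark 65 [205.95255532 182.76309405] [  4.625   7.5    13.5     7.625 689.125] [0.59793263 0.19597672 0.11      ]
dark 65 [204.95079891 190.62154131] [  0.     17.625  24.      2.375 320.75 ] [0.57893236 0.19745096 0.11      ]
dark 75 [205.94715479 182.86540432] [  4.25    7.375  14.125   8.25  793.   ] [0.59768473 0.19597779 0.11      ]
dark 75 [205.52772367 190.34518398] [  0.     17.125  24.      2.875 433.125] [0.57961669 0.19611742 0.11      ]
long rod top [401.26428571428573, 189.1214285714286] [[ 0.57435577 -0.24746764  0.178     ]]
[[ 0.57503014 -0.24527478  0.178     ]] (array([ 0.57540077, -0.24751909,  0.1764968 ]), np.float64(0.0015532137404813365))
```

```bash
cat > m3.py <<'E'
from h import *
d=pickle.load(open("im0.pkl","rb"));T,S=d["top"],d["side"]
a=np.radians(-2.7);U=np.array([.5981,.1137,0]);Rz=R.from_euler('z',a)
def w(p): return U+Rz.apply(np.array(p,float))
for n,r,b,s in(("top",T,(170,140,110,80),7),("side",S,(165,175,125,95),6)):
    im=sub(r["img"],*b,s)
    for q,c in((0,(0,0,255)),(.01,(0,255,0))):
        P=[w([x,.075+q+y,z]) for x in(-.007,.007) for y in(-.015,.015) for z in(.076,.110)]
        for u in proj(r,P): cv2.circle(im,tuple(((u-b[:2]+.5)*s).astype(int)),3,c,-1)
    P=[w([.011*np.cos(t),.011*np.sin(t),.122]) for t in np.linspace(0,6.28,24)]+[w([x,y,.006]) for x in(-.045,.045) for y in(-.07,.155)]
    for u in proj(r,P): cv2.circle(im,tuple(((u-b[:2]+.5)*s).astype(int)),2,(255,0,255),-1)
    cv2.imwrite(f"pics/ov_{n}.png",im)
E
python3 m3.py
```

```text
(no output)
```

View pics/ov_top.png

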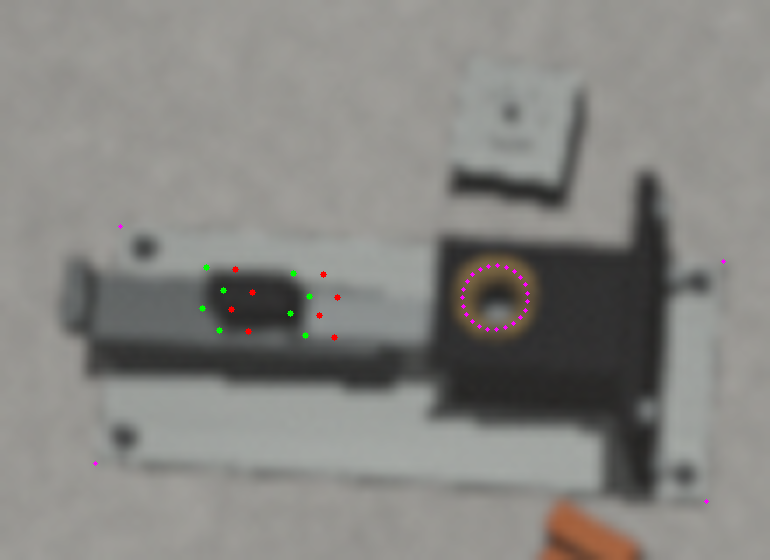

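View pics/ov_side.png

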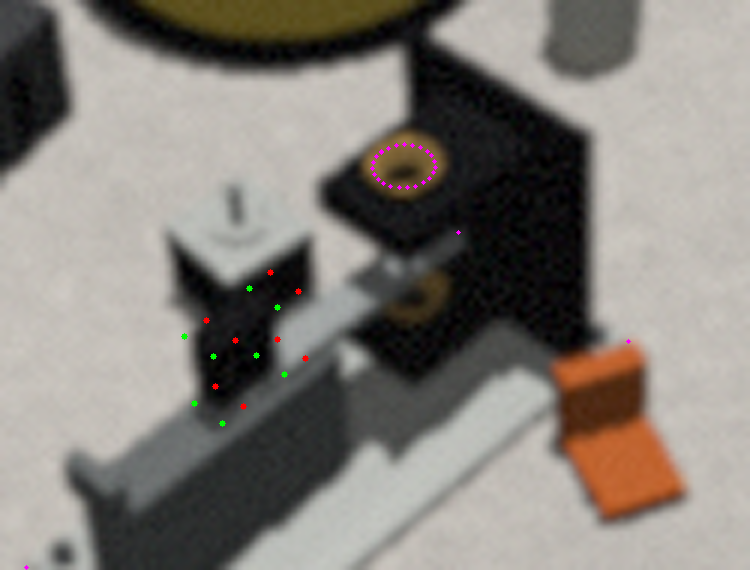

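```bash
cat >> h.py <<'E'
UY=np.radians(-2.7);SY=np.radians(-5.9)
U=np.array([.5981,.1137,0]);ST=np.array([.5742,-.2475,0])
GO=.0188
def quat(yaw,sgn=1):
    x=np.array([0,0,-1.]);y=sgn*np.array([np.cos(yaw),np.sin(yaw),0]);return R.from_matrix(np.c_[x,y,np.cross(x,y)]).as_quat()
def w(p): return U+R.from_euler('z',UY).apply(np.array(p,float))
def grasp(p): return np.array(p)+[0,0,-GO]
E
python3 - <<'E'
from h import *
from cell import bot
for s in(1,-1):
    for p,a in((w([0,.083,.097]),UY),(ST+[0,0,.146],SY),(w([0,0,.3]),UY)): print(s,bot.ik(grasp(p),quat(a,s)))
E
```

```text
1 [ 2.75389441e-01  9.82652959e-02  1.69205361e+00 -4.44089210e-16
  1.35127375e+00  3.22513330e-01]
1 [-4.47764516e-01  4.76436516e-02  1.66325084e+00 -4.44089210e-16
  1.43069816e+00 -3.44790091e-01]
1 [ 1.45963231e-01 -3.74179992e-02  1.49918746e+00 -4.44089210e-16
  1.67982319e+00  1.93087121e-01]
-1 [ 2.75389441e-01  9.82652959e-02  1.69205361e+00 -4.44089210e-16
  1.35127375e+00 -2.81907932e+00]
-1 [-0.44776452  0.04764365  1.66325084  0.          1.43069816  2.79680256]
-1 [ 1.45963231e-01 -3.74179992e-02  1.49918746e+00 -4.44089210e-16
  1.67982319e+00 -2.94850553e+00]
```

```bash
python3 - <<'E'
from h import *
from cell import bot
q=quat(UY)
bot.goto([.285,-.60,.29],bot.get_state()["tcp_rot"])
bot.goto(grasp(w([0,.083,.24])),q)
bot.move_gripper(.55)
print(bot.movel(grasp(w([0,.083,.099])),v=.12,threshold=15))
s=bot.get_state();print(s["clock"],s["tool_pos"],s["ft_force"],s["opening"])
for n in("side","top"):
    r=bot.get_image(n);cv2.imwrite(f"pics/{n}1.png",r["img"])
    b=(150,150,150,110) if n=="side" else (160,120,140,105)
    cv2.imwrite(f"pics/{n}1c.png",sub(r["img"],*b,5))
E
```

```text
False
5.675 [0.60242998 0.19670966 0.08114927] [ 0.02156968 -0.52645978  0.40426735] 0.5472653455214266
```

View pics/side1c.png

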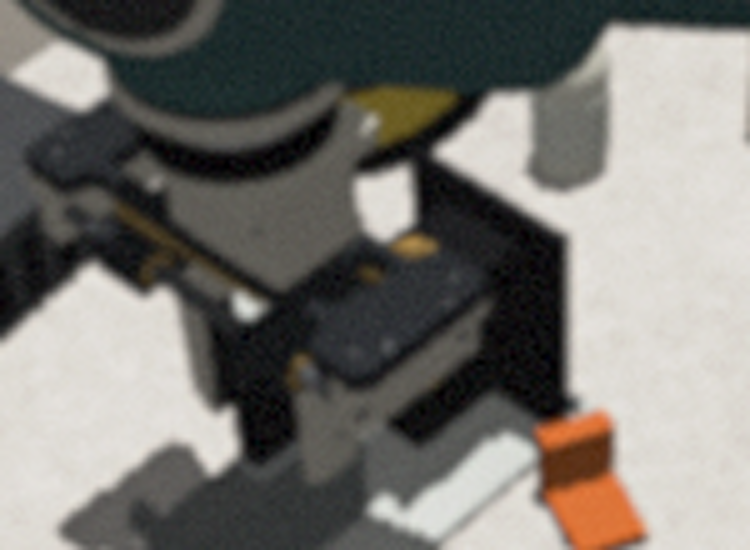

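View pics/top1c.png

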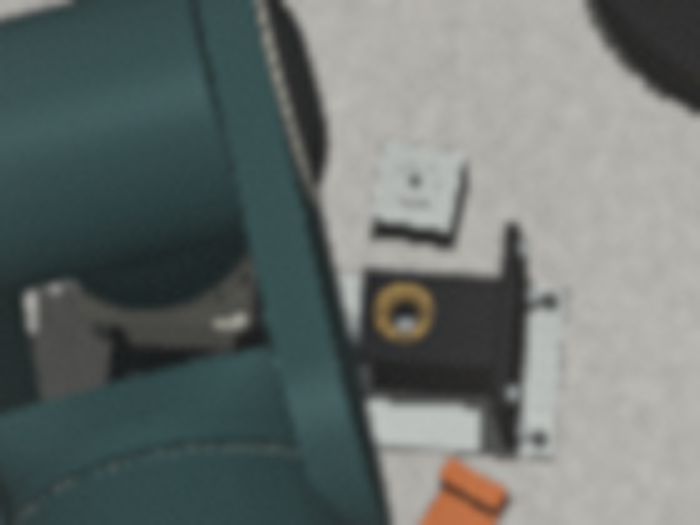

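The fingers straddle the black tab (side crop, about 270,400), and there was no contact on the way down. I'll pinch and draw next.

```bash
python3 - <<'E'
from h import *
from cell import bot
bot.move_gripper(0,12)
s=bot.get_state();print(s["clock"],s["tool_pos"],s["ft_force"],s["opening"],s["opening"]*.093)
f=s["ft_force"]
# centre out lateral force
p=np.array(s["tool_pos"]);dy=R.from_euler('z',UY).apply([0,1,0])
for k in(.01,):
    p1=p+dy*k;print(bot.movel(p1,v=.05,threshold=15));s=bot.get_state();print(s["tool_pos"],s["ft_force"],s["opening"])
E
```

```text
6.45 [0.60275097 0.19653359 0.08024908] [ 7.32943834  0.25920702 -2.32831218] 0.15167503959867717 0.014105778682676977
False
[0.60338052 0.20688659 0.08026117] [ 2.64848236  1.74330015 -0.83502302] 0.14795503385916162
```

```bash
python3 - <<'E'
from h import *
from cell import bot
dy=R.from_euler('z',UY).apply([0,1,0])
p=np.array(bot.get_state()["tool_pos"])
print(bot.movel(p+dy*.055,v=.03,threshold=9))
s=bot.get_state();print(s["clock"],s["tool_pos"],s["ft_force"],s["opening"],R.from_euler('z',-UY).apply(s["tool_pos"]-U))
bot.dwell(.2)
for i in range(3):
    p=np.array(bot.get_state()["tool_pos"]);r=bot.movel(p+dy*.004,v=.02,threshold=15)
    s=bot.get_state();print(r,s["clock"],s["ft_force"],R.from_euler('z',-UY).apply(s["tool_pos"]-U))
    if r or s["ft_force"][1]<-8: break
E
```

```text
True
7.9667 [0.60521932 0.24261616 0.08021969] [ 0.86604345 -0.69010602  4.04930253] 0.1482091252623642 [0.00103863 0.12910842 0.08021969]
True 8.3833 [ 0.8554553  -1.68000474  5.73199077] [0.00102679 0.12964998 0.08007785]
```

```bash
python3 - <<'E'
from h import *
from cell import bot
dy=R.from_euler('z',UY).apply([0,1,0])
for i in range(2):
    p=np.array(bot.get_state()["tool_pos"]);r=bot.movel(p+dy*.004,v=.02,threshold=25)
    s=bot.get_state();print(r,s["clock"],s["ft_force"],R.from_euler('z',-UY).apply(s["tool_pos"]-U))
bot.move_gripper(.5)
s=bot.get_state();print(s["tool_pos"],s["ft_force"])
p=np.array(s["tool_pos"]);bot.movel(p+[0,0,.15],v=.25)
bot.goto(grasp(ST+[0,0,.26]),quat(SY))
import pickle
d={}
for n in("side","top"):
    r=bot.get_image(n);d[n]=r
    b=(165,175,125,95) if n=="side" else (170,140,110,80)
    cv2.imwrite(f"pics/{n}2c.png",sub(r["img"],*b,6));cv2.imwrite(f"pics/{n}2.png",r["img"])
pickle.dump(d,open("im2.pkl","wb"));print(bot.get_state()["clock"])
E
```

```text
False 8.75 [  0.18934287 -12.54064111   3.13887565] [0.00104109 0.13235111 0.0798884 ]
False 9.0333 [  0.29399971 -14.70419763   2.03129776] [0.00101844 0.13486978 0.07954952]
[0.60554366 0.24987585 0.07987565] [-0.9180985  -0.46995783 -0.22592352]
12.4167
```

View pics/side2c.png

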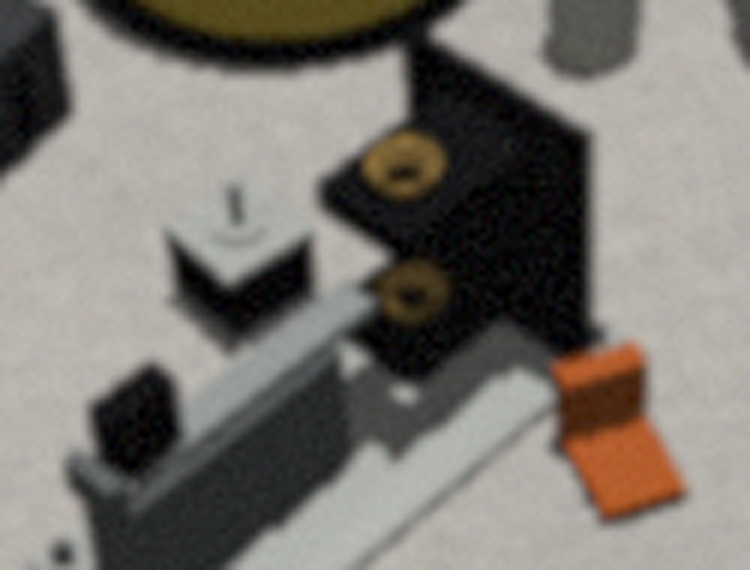

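View pics/top2c.png

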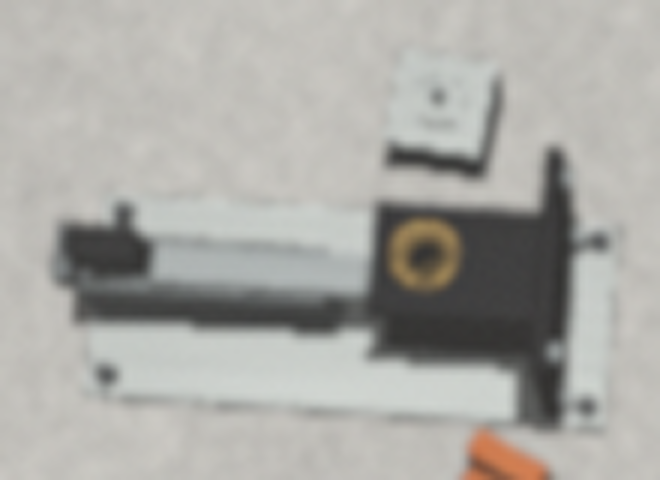

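View pics/side2.png

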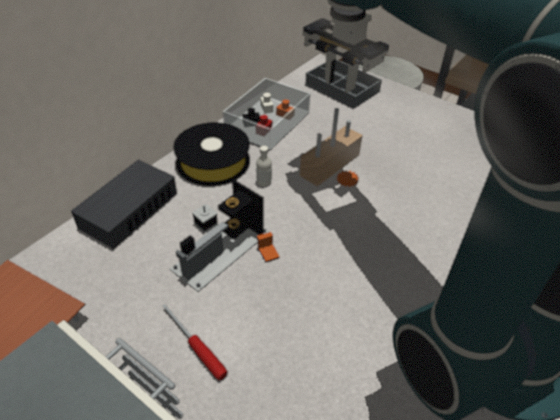

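The lock is home. The tab sits against the end stop (side crop about 135,420) and the pads slipped at about 14 N. The lower brass mouth is open at (412,292). Next I'll grasp the rod.

```bash
python3 - <<'E'
from h import *
from cell import bot
print(bot.movel(grasp(ST+[0,0,.146]),v=.1,threshold=15))
s0=bot.get_state();print(s0["tool_pos"],s0["ft_force"])
bot.move_gripper(0,10)
s=bot.get_state();print(s["clock"],s["tool_pos"],s["ft_force"],s["opening"]*.093)
for n in("side","top"):
    r=bot.get_image(n)
    b=(270,60,120,130) if n=="side" else (330,150,120,90)
    cv2.imwrite(f"pics/{n}3c.png",sub(r["img"],*b,4))
E
```

```text
False
[ 0.57449707 -0.24764577  0.12798697] [-0.2115385  -0.60679387  0.30103879]
14.35 [ 0.57443569 -0.24751201  0.1272778 ] [ 2.79897871 -0.58761265 -1.27098358] 0.011771302846107294
```

View pics/side3c.png

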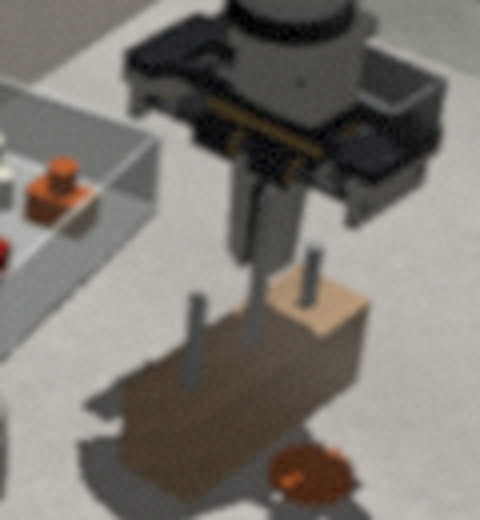

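```bash
python3 - <<'E'
from h import *
from cell import bot
bot.move_gripper(0,35)
p=np.array(bot.get_state()["tool_pos"])
print(bot.movel(p+[0,0,.07],v=.08,threshold=20));s=bot.get_state();print(s["tool_pos"],s["ft_force"])
bot.movel(p+[0,0,.165],v=.15)
s=bot.get_state();print(s["clock"],s["tool_pos"],s["ft_force"],s["opening"]*.093)
# to above unit: lower end at .145 -> grasp z .283
tgt=grasp(w([0,0,.145+.138]))
bot.goto(tgt+[0,0,.01],quat(UY))
bot.dwell(.3)
s=bot.get_state();print(s["clock"],s["tool_pos"],tgt)
d={}
for n in("side","top"):
    r=bot.get_image(n);d[n]=r
    b=(150,120,140,110) if n=="side" else (160,120,140,105)
    cv2.imwrite(f"pics/{n}4c.png",sub(r["img"],*b,5))
pickle.dump(d,open("im4.pkl","wb"))
E
```

```text
False
[ 0.57414172 -0.24744656  0.19653612] [-0.07925008 -0.24031659 -1.71257857]
16.475 [ 0.57422305 -0.24742192  0.29099312] [-0.78392532  0.66715955 -2.23660676] 0.011787366250253237
18.1333 [0.59825043 0.11310179 0.27419032] [0.5981 0.1137 0.2642]
```

View pics/side4c.png

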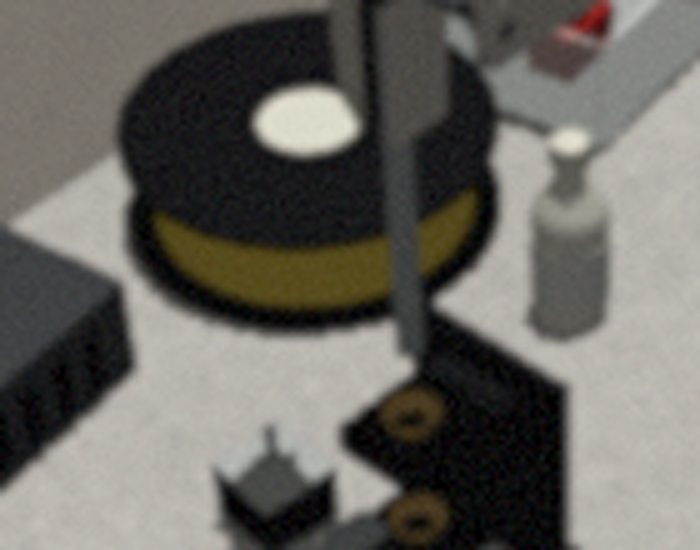

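View pics/top4c.png

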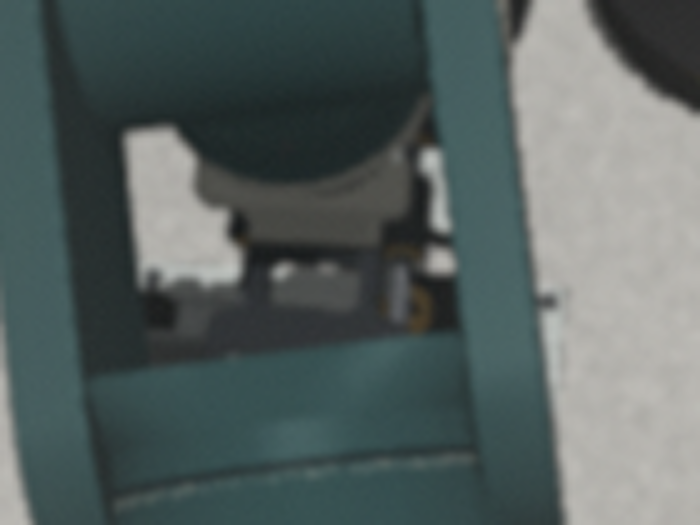

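```bash
python3 - <<'E'
from h import *
d=pickle.load(open("im4.pkl","rb"))
tp=np.array([0.59825043,0.11310179,0.27419]);g=tp+[0,0,GO]
for n,b in(("side",(150,120,140,110)),("top",(160,120,140,105))):
    for L in(.138,.10,.07,0.04): print(n,L,(proj(d[n],g-[0,0,L])[0]+.5-b[:2])*5)
    print("mouth",(proj(d[n],w([0,0,.122]))[0]+.5-b[:2])*5)
x=sub(d["top"]["img"],225,165,30,30,20);cv2.imwrite("pics/top4d.png",x)
x=sub(d["side"]["img"],215,140,30,60,9);cv2.imwrite("pics/side4d.png",x)
E
```

```text
side 0.138 [408.7283873  355.33677099]
side 0.1 [404.3926179  286.12332671]
side 0.07 [400.81314794 228.90592193]
side 0.04 [397.08657494 169.26270671]
mouth [411.65600409 413.578397  ]
top 0.138 [397.85181762 295.67009943]
top 0.1 [389.27670123 275.28396616]
top 0.07 [382.05765576 258.11860504]
top 0.04 [374.40338747 239.91528018]
mouth [403.53633388 312.54580532]
```

View pics/top4d.png

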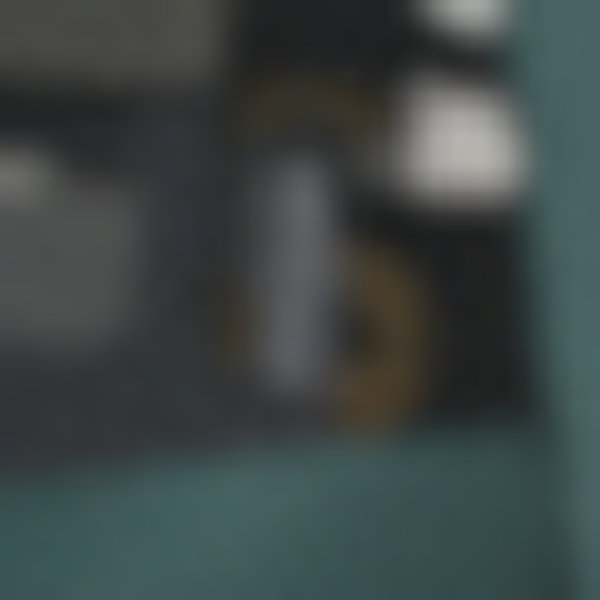

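View pics/side4d.png

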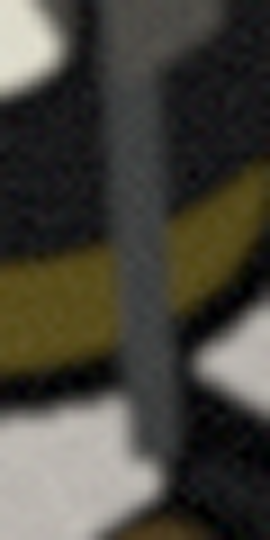

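```bash
python3 - <<'E'
from h import *
d=pickle.load(open("im4.pkl","rb"))
g=cv2.cvtColor(d["top"]["img"],cv2.COLOR_BGR2GRAY);print(g[168:192,233:249])
g=cv2.cvtColor(d["side"]["img"],cv2.COLOR_BGR2GRAY);print(g[178:198,222:242])
E
```

```text
[[ 69  68  60  45  36  37  38  40  38  40  35  37  50  61  55  51]
 [ 56  55  51  43  41  46  48  48  47  44  41  50  76 101 104  98]
 [ 50  48  47  43  47  50  50  51  52  52  50  59  95 132 150 149]
 [ 52  51  47  44  49  51  48  49  47  52  57  70 107 150 170 173]
 [ 52  51  48  45  49  52  56  57  51  54  65  82 118 157 175 179]
 [ 53  53  49  48  54  63  76  78  62  55  65  81 116 150 163 167]
 [ 53  50  48  48  59  71  87  91  67  50  51  62  86 112 121 125]
 [ 54  52  48  51  60  74  90  96  72  45  37  38  49  60  67  69]
 [ 54  52  48  50  60  74  89  93  75  49  37  31  31  34  36  36]
 [ 52  51  47  51  60  75  90  93  80  62  50  43  35  33  31  33]
 [ 52  50  48  51  63  78  91  93  81  68  60  55  45  36  31  34]
 [ 54  48  46  50  63  78  90  89  76  63  62  61  54  41  33  34]
 [ 52  49  48  51  62  79  92  86  68  56  56  62  56  45  34  32]
 [ 53  52  48  52  62  79  92  85  66  49  49  59  57  44  37  34]
 [ 53  53  52  54  64  82  92  83  67  51  49  56  55  44  36  33]
 [ 53  53  51  54  61  75  87  80  68  61  59  61  56  43  36  32]
 [ 53  54  52  52  55  64  7
[... 1509 characters left out ...]
  10  10
   10  21]
 [182 182 183 184 185 181 170 139 104  87  72  51  41  24  13  11  14  18
   18   7]
 [180 182 184 181 181 185 178 162 146 129  95  56  29   9  17  18  21  21
   13  24]
 [182 184 183 183 183 182 184 178 177 164 119  65  29  14  21  25  29  26
   22  21]
 [182 184 183 181 184 179 184 185 184 174 133  70  31  12  26  22  23  27
   29  22]
 [182 179 182 178 180 182 181 179 177 163 114  55  18  24  15  27  26  20
   25  33]
 [182 179 181 177 178 178 176 167 153 121  78  40   9   3  26  15  23  15
   26  26]
 [186 181 183 182 178 172 160 132 100  67  42  15  21  13   8   0  17  19
   17  24]
 [182 186 185 179 167 151 122  88  57  37  31  36  26  22  19   8   0  13
   18  14]]
```

The top view is blocked here because the gripper covers the rod. In the side view the rod is upright with its tip near (232,191), about 0.8 px right of the mouth axis. I'll nudge the target by about 1 mm and feel my way into the funnel.

```bash
cat > ins.py <<'E'
from h import *
from cell import bot
def st(): 
    s=bot.get_state();return s,np.array(s["tool_pos"])
def show(tag):
    s,p=st();print(tag,round(s["clock"],2),"off mm",np.round((p-U)[:2]*1e3,2),"tipz",round(p[2]+GO-.138,4),"F",np.round(s["ft_force"],1),"M",np.round(s["wrist_torque"],2),round(s["opening"]*.093,4))
def snap(k,b=(190,140,90,90),s=6):
    r=bot.get_image("side");cv2.imwrite(f"pics/{k}.png",sub(r["img"],*b,s));pickle.dump(r,open(k+".pkl","wb"))
def tipto(dx,dy,z,v=.05,th=None): return bot.movel(grasp([U[0]+dx,U[1]+dy,z+.138]),v=v,threshold=th)
E
python3 - <<'E'
from ins import *
tipto(.0009,.0007,.135);bot.dwell(.3);show("above")
snap("s5")
r=tipto(.0009,.0007,.100,v=.03,th=6);show(("down",r))
snap("s6")
E
```

```text
above 19.08 off mm [0.96 0.7 ] tipz 0.1352 F [-0.5 -1.  -2.1] M [-0.02 -0.03 -0.04] 0.0114
('down', False) 20.45 off mm [0.98 0.71] tipz 0.1002 F [ 0.5 -0.3 -2.7] M [-0.02 -0.03 -0.  ] 0.0112
```

View pics/s5.png

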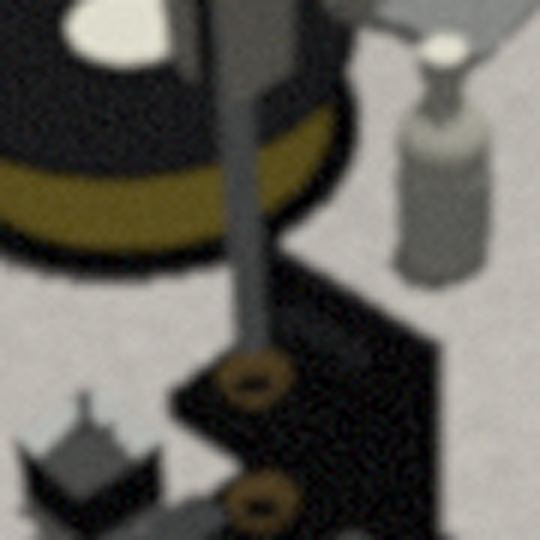

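View pics/s6.png

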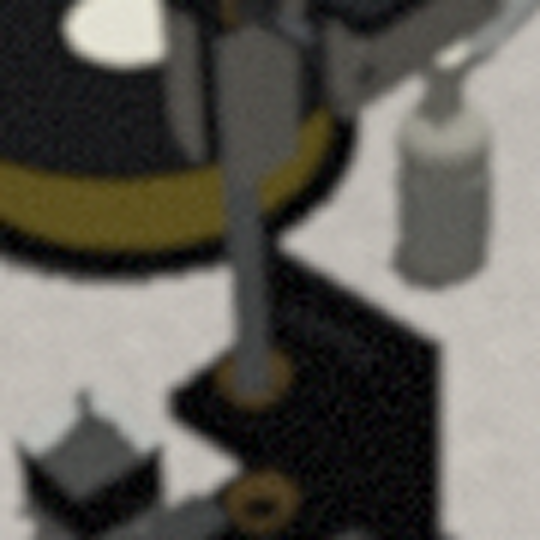

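The rod has entered the upper mouth (crop 252,385) and is down to about z 0.100 with no contact force. Carrying on.

```bash
python3 - <<'E'
from ins import *
r=tipto(.0009,.0007,.066,v=.03,th=6);show(("a",r))
snap("s7")
r=tipto(.0009,.0007,.040,v=.02,th=6);show(("b",r))
snap("s8")
E
```

```text
('a', False) 21.78 off mm [0.99 0.74] tipz 0.0663 F [ 0.1  0.5 -2. ] M [-0.07 -0.11  0.  ] 0.0114
('b', False) 23.28 off mm [0.94 0.72] tipz 0.0402 F [ 1.4 -0.1 -1.7] M [-0.01 -0.05  0.02] 0.0115
```

View pics/s8.png

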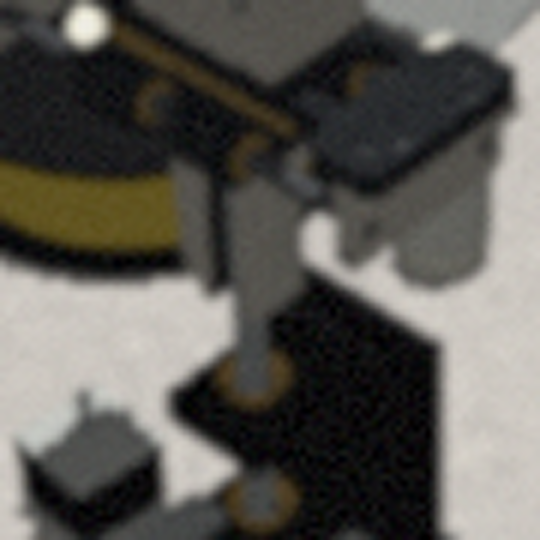

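View pics/s7.png

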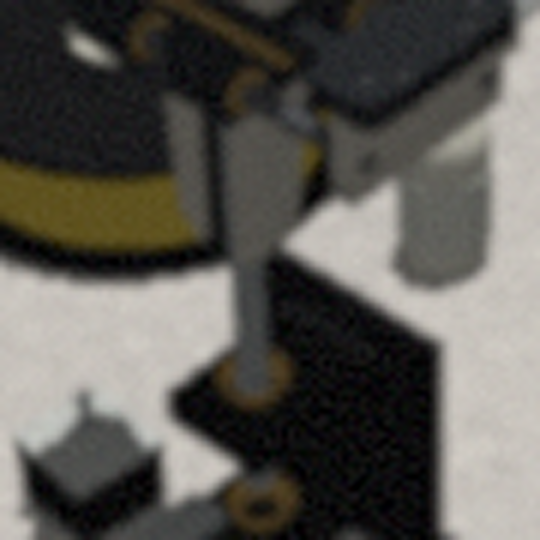

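```bash
python3 - <<'E'
from ins import *
r=tipto(.0009,.0007,.021,v=.02,th=6);bot.dwell(.5);show(("c",r))
snap("s9",(195,160,80,80),7)
r=pickle.load(open("s9.pkl","rb"));b=(195,160)
for z in(.021,.006,.036): print(z,(proj(r,w([0,0,z]))[0]+.5-b)*7)
# tip check before insertion: s5 (tip z .1352)
r=pickle.load(open("s5.pkl","rb"));p=U+[.00096,.0007,.1352]
print("pred tip s5",proj(r,p),proj(r,p+[-.6*.0055,.8*.0055,0]))
print(cv2.cvtColor(r["img"],cv2.COLOR_BGR2GRAY)[192:208,224:240])
E
```

```text
('c', False) 24.93 off mm [0.9  0.71] tipz 0.021 F [-0.4 -0.7 -1.6] M [-0.   -0.04  0.04] 0.0117
0.021 [275.56567291 524.61093359]
0.006 [277.53669707 555.76097054]
0.036 [273.55907002 492.88353486]
pred tip s5 [[230.98048012 197.67041811]] [[230.77198982 199.48035566]]
[[185 186 184 175 139  95  68  58  63  61  46  25  21  22  28  25]
 [185 183 184 176 144  99  68  65  67  59  45  25  20  23  23  29]
 [180 181 184 176 147 105  67  62  61  61  42  25  17  28  25  17]
 [182 181 184 175 147 104  77  61  65  62  45  22  17  19  24  18]
 [183 183 181 173 144  97  69  64  65  59  46  22  13  16  20   5]
 [188 183 171 153 117  80  63  64  65  58  48  31  19  13  15  19]
 [185 168 143 112  78  62  62  62  66  60  52  45  33  24   9   7]
 [172 138  94  66  59  60  60  66  65  60  59  56  44  37  27  14]
 [129  91  62  50  60  59  60  64  60  60  62  59  55  49  28  19]
 [ 73  48  45  55  58  61  59  55  57  56  54  59  56  54  32  14]
 [ 29  29  46  63  59  55  47  45  43  44  44  54  56  47  40  22]
 [  8  27  37  54  53  49  34  25  24  23  33  51  52  46  36  16]
 [ 12  20  31  47  46  33  24  17  19  25  30  44  48  46  21  14]
 [ 10  16  22  33  47  41  39  42  41  41  48  47  40  31  18   9]
 [ 16  16  20  14  39  45  45  48  53  54  44  40  30  15  22  16]
 [  9  13   9  13  22  26  36  45  49  43  39  23  18  13  10  10]]
```

View pics/s9.png

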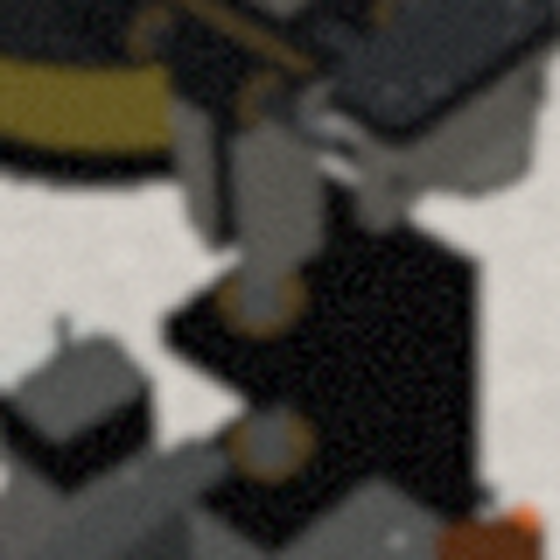

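```bash
python3 - <<'E'
from h import *
r=pickle.load(open("s7.pkl","rb"))
cv2.imwrite("pics/s7z.png",sub(r["img"],218,205,32,28,20))
print("mouth lo",proj(r,w([0,0,.058])),"ring pts",proj(r,[w([0,0,.058])+np.array([-.6,.8,0])*.014,w([0,0,.058])-np.array([-.6,.8,0])*.014]).round(2))
for z in(.062,.066,.070): 
    p=U+[.00099,.00074,z];print(z,proj(r,p),"low edge",proj(r,p+np.array([-.6,.8,0])*.0055))
g=cv2.cvtColor(r["img"],cv2.COLOR_BGR2GRAY)
print("rows",211);
print(np.c_[np.arange(211,232),g[211:232,228:241]])
E
```

```text
mouth lo [[233.14995668 223.11032596]] ring pts [[232.66 227.75]
 [233.63 218.55]]
0.062 [[232.50877293 221.84053306]] low edge [[232.31559716 223.65330206]]
0.066 [[232.42756761 220.5773672 ]] low edge [[232.2336     222.39020684]]
0.07 [[232.34596388 219.30783448]] low edge [[232.15119896 221.12072101]]
rows 211
[[211   5   5  17   7  14  10  10   9  15   3  17  11  12]
 [212  16  10   6  11  15  15  14   4  15   0  21   4  15]
 [213   8  12  15   8  10   0  24  14  16   8  18  13  14]
 [214  22   9   5  11   9   8  17  15  12   1  14  16  15]
 [215  63  33  11   9   6   3   0   8   3   9  10   7   5]
 [216 114  73  35  14  14  18   7  19  14  14  11  18  11]
 [217 159 107  54  23   7  12  30  26  21  15   6   2  15]
 [218 158 113  69  35  27  33  42  45  38  26  13   5   0]
 [219 118  83  63  49  51  53  58  61  48  33  26  17   1]
 [220  73  62  62  68  63  65  67  66  63  56  43  24  10]
 [221  47  61  68  61  66  66  68  66  65  62  49  38  26]
 [222  53  63  61  58  60  56  54  52  62  61  56  43  12]
 [223  53  58  54  50  40  35  34  43  54  56  60  40  28]
 [224  49  55  47  34  19  22  23  26  48  55  46  38  23]
 [225  49  53  47  30  24  20  26  36  44  49  39  27  14]
 [226  41  48  50  45  40  42  45  42  49  43  32  19  14]
 [227  31  31  42  47  50  52  50  47  42  25  21   2   4]
 [228  16  15  27  33  42  42  36  32  26  14  17   1   3]
 [229  15  13  16  24  14  27  24  15   6   0  18  15   1]
 [230  11  20   0   7  17   9   9  16   8  18   6   9  25]
 [231   0   6  11  18  10  13   7   9  15  12   9   1   2]]
```

View pics/s7z.png

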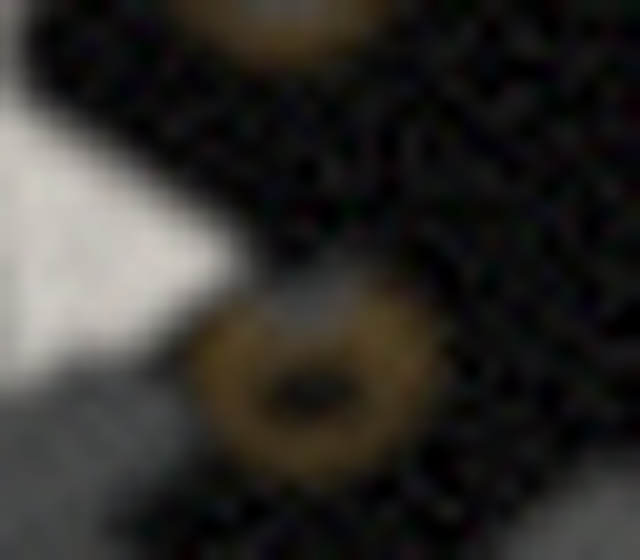

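Against the lower mouth, picture s7 puts the tip about 2 mm higher than I calculated (edge at row about 221.3, predicted 222). I'll lower the rod by another 1.5 mm as a compromise and check again.

```bash
python3 - <<'E'
from ins import *
r=tipto(.0009,.0007,.0195,v=.01,th=6);bot.dwell(1.0);show(("d",r))
print(np.abs(bot.get_state()["joint_vel"]).max())
for n in("side","top"): cv2.imwrite(f"pics/{n}9.png",bot.get_image(n)["img"])
bot.dwell(.5);show("e")
E
```

```text
('d', False) 26.28 off mm [0.89 0.68] tipz 0.0195 F [-0.2 -1.  -2.6] M [-0.01 -0.08  0.05] 0.0117
0.0017227149569414436
e 26.88 off mm [0.91 0.68] tipz 0.0195 F [ 0.4  0.4 -1.8] M [-0.03 -0.06 -0.03] 0.0114
```

View pics/side9.png

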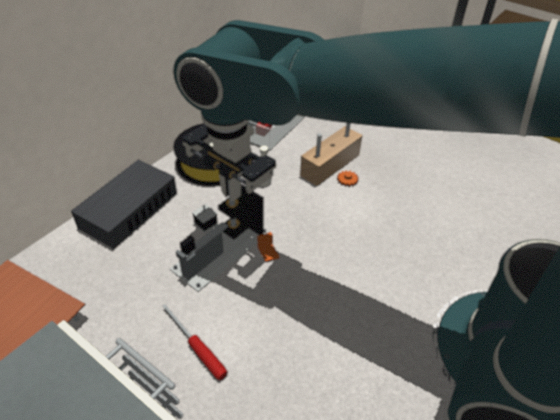

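View pics/top9.png

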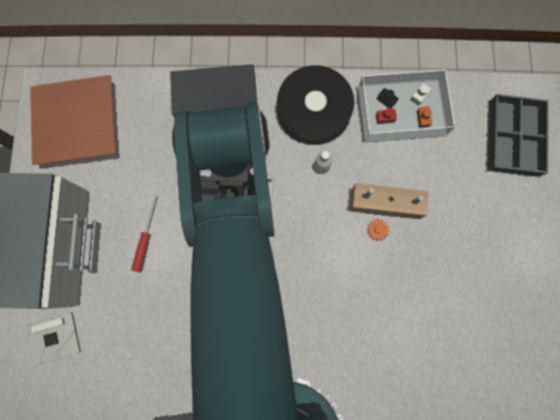

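The rod is in both bushings. The other two rods are still in the stand, the other loose things are where they were, and the lock is at its stop (side view about 188,243). The arm is at rest, so I'm handing in.

```bash
python3 - <<'E'
from cell import bot
bot.job_done()
E
```

```text
the job is handed in; nothing more can be done
```

I drew the transport lock to its end stop, threaded the long rod down through both bushings, and handed the job in still holding it. It took about 27 s of the 67 s allowed.

- **Lock:** The tab is against the end stop in the pictures. The pads slipped along it when I pulled at about 14 N, so it had no travel left.
- **Rod in the bushings:** The side view shows it entering the upper mouth and then the lower one. No contact stop triggered on the way down (6 N threshold).
- **At rest:** At the end the arm was still and the sideways force was about 1 N or less. The vertical reading was about -2 N, roughly the rod's weight. The grip was set to 35 N.
- **Length below the arm (not seen directly):** The lower arm hides the rod's end from the camera. The arm's position gives about 16.5 mm sticking out, with the end about 19.5 mm above the table. An earlier picture put the tip about 2 mm higher, so I lowered it a further 1.5 mm as a compromise. The true figure is probably 14 to 16.5 mm, at least 13 mm clear of the base plate.
- **Other checks:** The two shorter rods are still in the stand and the other loose things look unmoved. The top view of the rod was blocked by the gripper, so I judged sideways fit and uprightness only from the side view and the forces.

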